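# Dry-check a level sensor over a flat target disc

### The job

Dry-check the level sensor against a full vessel: set the flat metal disc, step downwards, on the rim of the small beaker so that it lies seated and level, and let go of it. Then draw the level sensor lengthways out of its slanted sleeve, turn it so that its face points straight down, and hold it still over the middle of the disc for the reading, its face about 100 mm above the disc and never touching it. Finish while still holding it there; do not tip the beaker or push the open sensor cap lying nearby.

Things in the scene. Friction and masses are not known exactly. Their poses are not given: they have to be found in the camera images.
- beaker: small clear straight-sided beaker without a handle, whitish at the bottom, loose, 0.25 kg, 80 mm outside diameter, 100 mm high, mouth 69 mm inside diameter, with a small pouring lip at its +y side that stands 2 mm above the rim. Origin under the bottom, z up; the round wall is centred 4 mm to -y of the origin
- beaker_rim (a point): centre of the beaker's mouth, level with the rim, 100 mm above the table
- disc: loose flat steel disc, 0.12 kg, 92 mm diameter, lying on the table. Origin: middle of its underside, z up. Locating step of 62 mm diameter from z = 0 to 6 mm (goes loosely into the beaker's mouth), plate from 6 to 11 mm, and on top at the -x edge a black grip block, z = 11 to 41 mm, 10 mm thick along x, 32 mm along y, centred at x = -39 mm
- disc_top (a point): middle of the disc's flat top, 11 mm above the disc's origin; 5 mm above the beaker's rim when seated (about 1 mm more where it lies on the pouring lip)
- sleeve: grey round tube on a fixed dark steel stand (base plate 130 x 100 mm), 45 mm inside, 55 mm outside diameter, 74 mm long. It slants 40 degrees from upright, mouth up and towards the robot. Origin: middle of the mouth, 95 mm above the table; z points out of the mouth along the tube; y is level
- sensor: grey round level sensor, 0.28 kg, 147 mm long, parked nose down in the sleeve by its weight, collar on the mouth. Origin: middle of the face at the nose; z runs from face to tail. Threaded barrel 40 mm diameter, z = 0 to 70 mm; hexagon collar 62 mm, to 78; smooth housing to grip, 48 mm diameter, to 134; black end cap to 139; plug of 13 mm to 147. Face straight down = z straight up
- sensor_face (a point): middle of the sensor's face (the nose end, same as the sensor's origin)
- open_cap: bystander: loose green round sensor cap, 87 mm diameter, 32 mm high, open side up with a circuit board in it, lying on the table; not to be moved. Origin under its middle
There are look-alikes about, which are no part of the job. What is shaped like the beaker but brown is not meant.

How it is judged:
On the way, in this order (a step that is already met when the one before it is completed fails the run):
1. the disc lies seated and level on the beaker's rim and is let go (horizontal distance between disc and beaker_rim below 0.008 m and z of disc_top in the frame of beaker_rim below 0.009 m and angle between disc's own z axis and vertical below 0.06 rad and contact force between the fingers and disc below 0.05 N), for 0.2 s.
2. the sensor is drawn clear out of the sleeve in the fingers (z of sensor_face in the frame of sleeve above 0.005 m and contact force between the fingers and sensor above 1 N), for 0.05 s.
At the end, for the whole second after the job is handed in: Disc seated on the beaker's rim (8 mm of centre, 3.4 degrees of level), untouched, beaker upright; sensor held still in the fingers, face down within 6.9 degrees of plumb, within 20 mm sideways of the disc's middle and 80 to 120 mm above it (all of step 1 and angle between beaker's own z axis and vertical below 0.06 rad and angle between sensor's own z axis and vertical below 0.12 rad and horizontal distance between sensor_face and disc_top below 0.02 m and z of sensor_face in the frame of disc_top between 0.08 and 0.12 m and contact force between the fingers and sensor above 1 N and contact force between the arm and beaker below 0.05 N and contact force between the arm and disc below 0.05 N and linear speed of sensor below 0.03 m/s); the arm keeps its last pose, push and grip.
It fails at once if the sensor touches the disc (contact force between sensor and disc above 0.5 N).
It fails at once if the beaker is tipped (angle between beaker's own z axis and vertical above 0.3 rad).
It fails at once if the open sensor cap is pushed away (distance of open_cap from where it was at the start of the episode above 0.02 m).
It also fails if it takes over 64 s, if anything falls off the work surface, if the arm or the gripper's body presses on something with over 40 N, if the wrist force passes 120 N, or if a joint passes its speed limit or range.

### The arm

A 6-joint arm with a two-finger parallel gripper is mounted at the origin on a cart in front of the work surface, level with it; the furniture and walls round the work are solid. World frame = base frame: x ahead of the robot, y to its left, z up, the work surface at z = 0. Lengths are in m, angles in rad, forces in N, time in s.
With the tool pointing down it reaches from about 0.25 to 0.775 m from the base axis. Payload 4 kg.
Tool frame: the origin (TCP) lies midway between the tips of the shut fingers; the grasp point (between the pads) lies 19 mm behind it (ctrl.grip_point_offset is the distance from the TCP to the grasp point, in m); x points along the fingers, y is the direction in which the jaws open and shut, and the axes are right-handed (so a half turn about x gives the same grasp; the last joint's range is limited). The gripper opens to 94 mm and grips with 3 to 60 N. Pads are 16 mm wide; open, the fingers measure 119 mm over their backs; the gripper's body (75 mm by 177 mm) begins 78 mm behind the grasp point.
Start: joints at [-1.292, 0.087, 1.371, -0, 1.684, -0.103], TCP at [0.205, -0.51, 0.171] pointing down, gripper open.
Joint ranges: [-3.1, 3.1], [-0.76, 2.03], [0.27, 2.55], [-1.08, 4.22], [0.17, 2.65], [-2.57, 2.57]. Speed limits (rad/s): [2.79, 2.79, 3.14, 3.14, 3.14, 3.14].

### API

Orientations are given as a unit quaternion [x, y, z, w].
In Python, from bench import ctrl gives the robot as it stands.
- The arm moves only by the tool arm_command, never from a script. Its argument "steps" is a list of rows, each a list of 3 entries, a list of its own where there are three numbers: the closure, from 0 (fully open) to 1 (shut), then the shift along the tool's x, y, z in cm, then the turn, a rotation vector about the tool's x, y, z in rad. A call has 1 to 10 rows; each row shifts and turns the commanded pose from where the row before left it, along the tool's axes as they then stand; what a row does not reach is not made up. A row lasts 1/12 s, in which the tool goes at most 41.7 mm and 7.16 degrees, less where a joint would pass 70% of its speed; a pose out of reach is approached as far as the arm can. A call with a gripper value outside its range is refused whole. The fingers move at their own pace and stop on an object; "force" is the grip in N (left out, the last holds). Time passes only in rows, so rows that do not move let the fingers close. It gives the time, the measured TCP pose, the force and the opening at its end, in the units of the state.
- ctrl.get_state(): the state, without advancing time (a new reading comes with each control period).
- ctrl.capture(name): name is "scene" or "top" or "wrist"; returns the picture (480x640x3 uint8, red, green, blue); there is no depth.
- ctrl.get_calibration(name): a dict with "fx", "fy", "cx", "cy" (pixels), "position" and "rotation" of the camera in the world. Camera axes: x right, y down, z forward; pixel columns grow to the right and rows downward; lengths in m; the calibration is good to about 2 mm. A picture is of the moment at which its call begins: read the wrist's pose just before it. get_calibration takes no time and is no camera call; for the wrist camera it gives the pose at the moment of the call.
- ctrl.sign_off(): hands the job in, once; it reports no verdict.
Trained networks look in the newest picture that a camera, given by its name, has taken for a name from the list of things; names that differ only in an ending like _2 or _b are one class to them, and where a whole thing is asked for, a point or a joint stands for the part that bears it (a point fixed in the world has none). Each returns a list of dicts, best first, with "p" (0 to 1); they miss things now and then, are a little off and sometimes report something else, mostly with a low value. They report only what shows in the picture. A call takes as long as a camera call. They do not tell look-alikes from the thing itself.
- ctrl.search_frame(camera, query): "point" ([column, row] in pixels, amid what is visible of it).
- ctrl.spot_point(camera, query): "point" ([column, row] in pixels: a listed point, or the origin of a listed thing).
The state is a dict: "time_s": time; "joint_positions": joint angles; "qd": joint speeds; "effort": joint torques, N m; "tool_pos": TCP position; "tool_rot": TCP orientation; "force": force on the tool from outside, world axes, zero at the start; "ft_torque": the same for the moment, N m; "opening": opening from 0.0 (shut) to 1.0 (fully open).
Only numpy, scipy, OpenCV 4.12 (cv2) and the standard library are available. Lean on these libraries where they do the work, as an engineer would, in place of code of your own. Each camera call takes 0.05 s, during which the arm holds its last target. There are 200 camera calls.

## Working session

There is one attempt and no reset: what is moved stays moved. The work goes in short steps, Python scripts to look and compute and a tool call to move; the robot and the scene stay as the last step left them, time stands still between calls to the robot, and variables do not carry over. Pictures are saved under pics/ and viewed, about 8 in all and at most 12, crops included, and the job is handed in when it is done.

Besides the shell and the picture viewer there is one more tool, called as a command line: name --argument value ..., lists and objects as JSON in quotes. arm_command: Moves the arm, as the interface text tells. Its arguments: {"type":"object","properties":{"steps":{"type":"array","items":{"type":"array"}},"force":{"type":"number"}},"required":["steps"]}

```bash
ls; mkdir -p pics
cat > h.py <<'E'
import numpy as np, cv2
from bench import ctrl
from scipy.spatial.transform import Rotation as R
def cal(n):
    c=ctrl.get_calibration(n); return c
def rotm(c):
    r=np.array(c["rotation"],float); return r if r.shape==(3,3) else R.from_quat(r).as_matrix()
def ray(c,p):
    d=rotm(c)@np.array([(p[0]-c["cx"])/c["fx"],(p[1]-c["cy"])/c["fy"],1.]); return np.array(c["position"]),d
def atz(c,p,z):
    o,d=ray(c,p); return o+d*(z-o[2])/d[2]
def proj(c,X):
    v=rotm(c).T@(np.array(X)-c["position"]); return np.array([c["fx"]*v[0]/v[2]+c["cx"],c["fy"]*v[1]/v[2]+c["cy"]])
def save(n,im): cv2.imwrite(n,im[:,:,::-1])
E
python3 - <<'E'
from h import *
for n in ["scene","top"]:
    im=ctrl.capture(n); save(f"pics/{n}0.png",im); c=cal(n); print(n,c)
    for q in ["beaker_rim","disc","disc_top","sleeve","sensor","open_cap"]:
        r=ctrl.spot_point(n,q); print(q,[(np.round(a["point"]).tolist(),round(a["p"],2),np.round(atz(c,a["point"],{"beaker_rim":.1,"disc_top":.011,"sleeve":.095,"sensor":.04}.get(q,0)),3).tolist()) for a in r[:3]])
print(ctrl.get_state(), ctrl.grip_point_offset)
E
```

```text
pics
scene {'fx': 542.3954351695436, 'fy': 542.3954351695436, 'cx': 327.0028918880203, 'cy': 237.04631840324495, 'position': array([ 0.56885234, -0.67020674,  0.88484979]), 'rotation': array([ 0.96935918,  0.01991472, -0.00941747, -0.2446579 ])}
beaker_rim [([240.0, 169.0], 0.69, [0.384, -0.117, 0.1])]
disc [([393.0, 163.0], 0.6, [0.665, -0.02, -0.0])]
disc_top [([392.0, 157.0], 0.91, [0.663, -0.014, 0.011])]
sleeve [([320.0, 307.0], 0.84, [0.539, -0.368, 0.095])]
sensor []
open_cap [([391.0, 258.0], 0.71, [0.658, -0.233, 0.0]), ([316.0, 178.0], 0.15, [0.513, -0.062, 0.0])]
top {'fx': 598.668206513431, 'fy': 598.668206513431, 'cx': 320.67879376484086, 'cy': 244.2314111346875, 'position': array([ 0.31174644, -0.24016965,  1.23659228]), 'rotation': array([ 0.71405381, -0.69253123,  0.07294086, -0.07216147])}
beaker_rim [([268.0, 257.0], 0.96, [0.521, -0.137, 0.1]), ([256.0, 328.0], 0.63, [0.383, -0.122, 0.1])]
disc [([218.0, 199.0], 0.56, [0.661, -0.014, 0.0])]
disc_top [([216.0, 194.0], 0.72, [0.67, -0.012, 0.011])]
sleeve [([385.0, 247.0], 0.73, [0.547, -0.363, 0.095])]
sensor [([402.0, 240.0], 0.91, [0.575, -0.405, 0.04])]
open_cap [([316.0, 201.0], 0.75, [0.665, -0.224, 0.0])]
{'time_s': 0.7, 'joint_positions': array([-1.29207893e+00,  8.71668021e-02,  1.37064999e+00,  9.06633944e-06,
        1.68365348e+00, -1.03169042e-01]), 'qd': array([ 0.00029682,  0.00131855, -0.00053228,  0.00230145, -0.00013215,
       -0.0002666 ]), 'effort': array([ 1.54573176e-03, -3.39903867e+01, -3.02519095e+01,  7.18722702e-02,
        2.35884130e-02, -1.07800599e-05]), 'tool_pos': array([ 0.20493926, -0.51041581,  0.17144944]), 'tool_rot': array([ 0.69426248,  0.13415583, -0.69424855,  0.13424148]), 'force': array([-0.45435651, -0.24043587,  0.30457482]), 'ft_torque': array([-0.00047637, -0.00834901,  0.05226707]), 'opening': 0.9988077306554634} 0.0188
```

View pics/scene0.png

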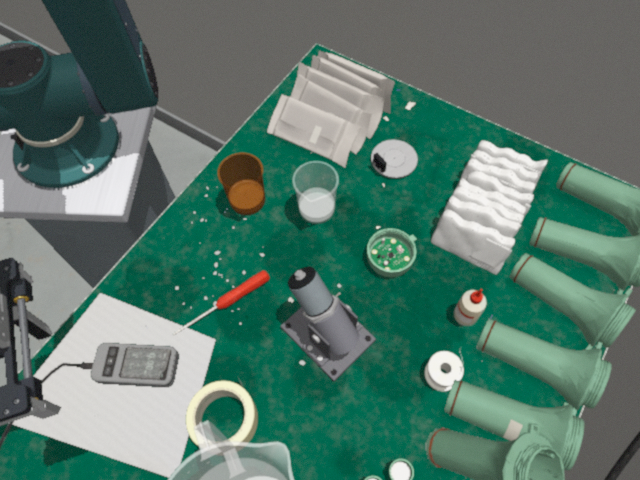

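View pics/top0.png

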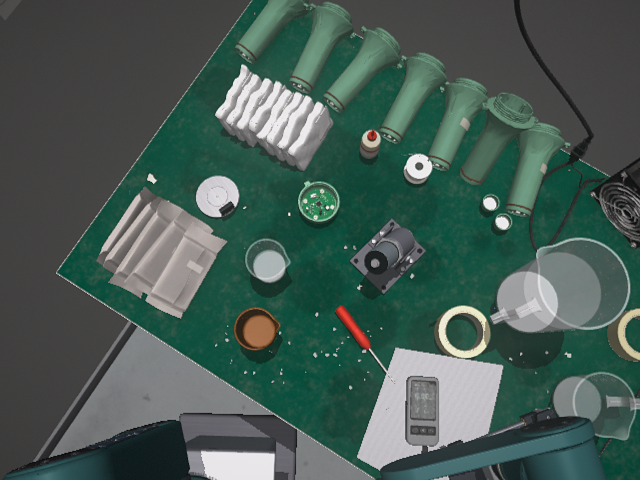

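The pictures show the clear beaker at scene (316,190) / top (268,258), with the brown look-alike at top (257,328). The disc is at top (218,197) with its block at (227,209), and the cap is at top (319,202). The sensor tail is at top (376,262).

```bash
cat >> h.py <<'E'
def down(yaw):
    # tool x down, tool y at horizontal angle yaw
    y=np.array([np.cos(yaw),np.sin(yaw),0]); x=np.array([0,0,-1.]); return R.from_matrix(np.c_[x,y,np.cross(x,y)])
def frm(x,y):
    x=np.array(x,float);x/=np.linalg.norm(x);y=np.array(y,float);y-=x*(x@y);y/=np.linalg.norm(y)
    return R.from_matrix(np.c_[x,y,np.cross(x,y)])
def plan(T,RT,p=None,r=None,quiet=False):
    """per-row (n rows) constant tool-axis shift for straight world line with coupled constant rotvec"""
    s=ctrl.get_state(); p=s["tool_pos"] if p is None else np.array(p); r=R.from_quat(s["tool_rot"]) if r is None else r
    d=r.inv().apply(np.array(T)-p)*100; rv=(r.inv()*RT).as_rotvec()
    if not quiet: print("total shift cm (tool axes now)",d.round(2),"| turn",rv.round(3),"deg",np.degrees(np.linalg.norm(rv)).round(1), "| shift in target axes",(RT.inv().apply(np.array(T)-p)*100).round(2))
    return d,rv
E
python3 - <<'E'
from h import *
c=cal("top"); s=ctrl.get_state(); r=R.from_quat(s["tool_rot"]).as_matrix(); print(r.round(3))
D=atz(c,(218,197),.011);B=atz(c,(227,209),.03);print(D,B,np.degrees(np.arctan2(*(D-B)[1::-1])))
print("tail",atz(c,(376,262),.17),"collar/base",atz(c,(398,242),.1))
cs=cal("scene")
# triangulate tail
def tri(a,b):
    o1,d1=ray(c,a);o2,d2=ray(cs,b);A=np.c_[d1,-d2];t=np.linalg.lstsq(A,o2-o1,rcond=None)[0];return (o1+d1*t[0]+o2+d2*t[1])/2, np.linalg.norm(o1+d1*t[0]-o2-d2*t[1])
print(tri((375,263),(302,275)),tri((268,257),(316,178)),tri((385,247),(320,307)))
print(rotm(cal("wrist")).round(2),cal("wrist")["position"])
E
```

```text
[[ 0.     0.373 -0.928]
 [-0.    -0.928 -0.373]
 [-1.     0.     0.   ]]
[ 0.6629767  -0.01649217  0.011     ] [ 0.63220021 -0.04037379  0.03      ] 37.81037193089954
tail [ 0.50441643 -0.33900581  0.17      ] collar/base [ 0.55781764 -0.38776668  0.1       ]
(array([ 0.50891214, -0.33862071,  0.14502342]), np.float64(0.004184998732641662)) (array([ 0.51950996, -0.13745036,  0.10856699]), np.float64(0.001419579866096073)) (array([ 0.54307294, -0.36548692,  0.09522511]), np.float64(0.011030016281632358))
[[ 0.37 -0.9  -0.24]
 [-0.93 -0.36 -0.1 ]
 [-0.    0.26 -0.97]] [ 0.27548121 -0.48277444  0.38486833]
```

arm_command --steps '[[0, [-3.5, 0, 0], [0, 0, 0]], [0, [-3.5, 0, 0], [0, 0, 0]], [0, [-1.5, -1.73, -3.4], [0, 0, 0]], [0, [0, -1.73, -3.57], [0, 0, 0]], [0, [0, -1.73, -3.57], [0, 0, 0]], [0, [0, -1.73, -3.57], [0, 0, 0]], [0, [0, -1.73, -3.57], [0, 0, 0]], [0, [0, -1.73, -3.57], [0, 0, 0]], [0, [0, -1.73, -3.57], [0, 0, 0]], [0, [0, -1.73, -3.57], [0, 0, 0]]]'

```text
time_s: 1.53
tool_pos: [0.4178, -0.2746, 0.2567]
tool_rot: [0.694, 0.134, -0.694, 0.134]
force: [1.1, -0.6, 0.3]
opening: 1.001
```

arm_command --steps '[[0, [0, -1.73, -3.57], [0, 0, 0]], [0, [0, -1.73, -3.57], [0, 0, 0]], [0, [0, -1.73, -3.57], [0, 0, 0]], [0, [0, -1.73, -3.57], [0, 0, 0]], [0, [0, -1.73, -3.57], [0, 0, 0]], [0, [0, -1.73, -3.57], [0, 0, 0]], [0, [0, -1.73, -3.57], [0, 0, 0]], [0, [0, -1.73, -3.57], [0, 0, 0]], [0, [0, 0, 0], [-0.12, 0, 0]], [0, [0, 0, 0], [-0.12, 0, 0]]]'

```text
time_s: 2.37
tool_pos: [0.6314, -0.0389, 0.2546]
tool_rot: [-0.671, -0.22, 0.673, -0.219]
force: [-0.3, -1.1, -0.1]
opening: 1.0
```

arm_command --steps '[[0, [0, 0, 0], [-0.12, 0, 0]], [0, [0, 0, 0], [-0.12, 0, 0]], [0, [0, 0, 0], [-0.12, 0, 0]], [0, [0, 0, 0], [-0.12, 0, 0]], [0, [0, 0, 0], [-0.12, 0, 0]], [0, [0, 0, 0], [-0.12, 0, 0]], [0, [0, 0, 0], [-0.12, 0, 0]], [0, [0, 0, 0], [-0.12, 0, 0]], [0, [0, 0, 0], [-0.12, 0, 0]], [0, [0, 0, 0], [-0.12, 0, 0]]]'

```text
time_s: 3.2
tool_pos: [0.6303, -0.0414, 0.2563]
tool_rot: [0.432, 0.56, -0.432, 0.56]
force: [-0.5, 0.1, 0.6]
opening: 1.001
```

arm_command --steps '[[0, [0, 0, 0], [-0.12, 0, 0]], [0, [0, 0, 0], [-0.12, 0, 0]], [0, [0, 0, 0], [-0.12, 0, 0]], [0, [0, 0, 0], [0, 0, 0]]]'

```text
time_s: 3.53
tool_pos: [0.6303, -0.0414, 0.2563]
tool_rot: [0.326, 0.628, -0.326, 0.628]
force: [-0.1, -0.3, 0.6]
opening: 1.001
```

Run:
```python
from h import *
s=ctrl.get_state(); r=R.from_quat(s["tool_rot"]).as_matrix(); print(s["time_s"],s["tool_pos"],np.degrees(np.arctan2(r[1,1],r[0,1])),r[:,0].round(3),s["joint_positions"].round(2))
c=cal("wrist");im=ctrl.capture("wrist"); save("pics/w1.png",im)
for q,z in [("disc",0),("disc_top",.011),("beaker_rim",.1)]:
    print(q,[(np.round(a["point"]).tolist(),round(a["p"],2),atz(c,a["point"],z).round(3)) for a in ctrl.spot_point("wrist",q)[:2]])
```

```text
3.5333 [ 0.63028073 -0.04136795  0.25632921] 35.11617568819391 [-0. -0. -1.] [-0.16  0.28  0.98 -0.    1.88 -0.77]
disc [([357.0, 201.0], 0.61, array([ 0.666, -0.015,  0.   ]))]
disc_top [([360.0, 201.0], 0.94, array([ 0.666, -0.013,  0.011]))]
beaker_rim [([71.0, 138.0], 0.97, array([ 0.382, -0.119,  0.1  ])), ([187.0, 224.0], 0.95, array([ 0.518, -0.129,  0.1  ]))]
```

View pics/w1.png

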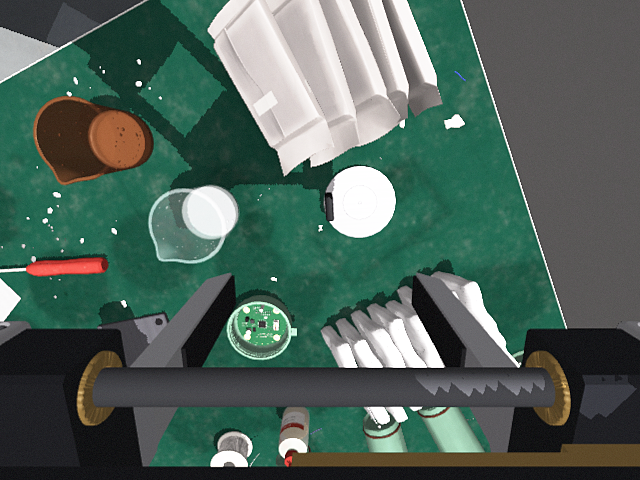

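The wrist view shows the disc at (360,202), its black block at (330,206), the clear beaker's mouth at about (187,225) and the cardboard tray edge above the disc. I'll segment these for accuracy.

Run:
```python
from h import *
im=cv2.imread("pics/w1.png"); c=cal("wrist")
hsv=cv2.cvtColor(im,cv2.COLOR_BGR2HSV)
m=((hsv[...,1]<40)&(hsv[...,2]>140)).astype(np.uint8)
n,l,st,ce=cv2.connectedComponentsWithStats(m); k=l[202,375]; print(st[k])
cn=cv2.findContours((l==k).astype(np.uint8),0,1)[0][0]; e=cv2.fitEllipse(cv2.convexHull(cn)); print(e); D=atz(c,e[0],.011);print("disc",D)
g=((hsv[...,2]<60)&(np.indices(m.shape)[0]>175)&(np.indices(m.shape)[0]<235)&(np.indices(m.shape)[1]>315)&(np.indices(m.shape)[1]<345)).astype(np.uint8)
n,l,st,ce=cv2.connectedComponentsWithStats(g); 
for k in range(1,n):
  if st[k][4]>60:
    cn=cv2.findContours((l==k).astype(np.uint8),0,1)[0][0]; rr=cv2.minAreaRect(cn);print(st[k],ce[k],rr)
    P=[atz(c,p,.041) for p in cv2.boxPoints(rr)]; print(np.round(P,3)); print(ce[k], atz(c,ce[k],.03), np.degrees(np.arctan2(*(D-atz(c,ce[k],.03))[1::-1])))
for y in (35,38,42,46):
  a=np.radians(y);x=np.array([np.cos(a),np.sin(a),0]);v=np.array([-x[1],x[0],0])
  print(y,[proj(c,[D[0],D[1],0]+(-.039+i)*x+j*v+[0,0,.041]).round(1).tolist() for i,j in [(-.005,-.016),(-.005,.016),(.005,.016),(.005,-.016)]])
cv2.imwrite("pics/w1c.png",cv2.resize(im[160:245,290:410],None,fx=6,fy=6,interpolation=2))
```

```text
[ 326  166   70   72 3820]
((359.4451904296875, 201.37078857421875), (70.50263977050781, 72.53945922851562), 37.65596008300781)
disc [ 0.66656977 -0.0131723   0.011     ]
[316 176  18  46 337] [323.76854599 191.92284866] ((324.5, 198.5), (45.0, 17.0), 90.0)
[[ 0.602 -0.016  0.041]
 [ 0.618 -0.005  0.041]
 [ 0.649 -0.048  0.041]
 [ 0.633 -0.06   0.041]]
[323.76854599 191.92284866] [ 0.62100001 -0.02727712  0.03      ] 17.198418179335626
35 [[325.0, 218.5], [325.0, 192.0], [333.4, 191.9], [333.3, 218.5]]
38 [[325.7, 220.4], [324.3, 193.9], [332.8, 193.5], [334.0, 219.9]]
42 [[326.9, 222.8], [323.6, 196.6], [332.0, 195.5], [335.1, 221.8]]
46 [[328.2, 225.1], [323.1, 199.3], [331.4, 197.7], [336.3, 223.5]]
```

View pics/w1c.png

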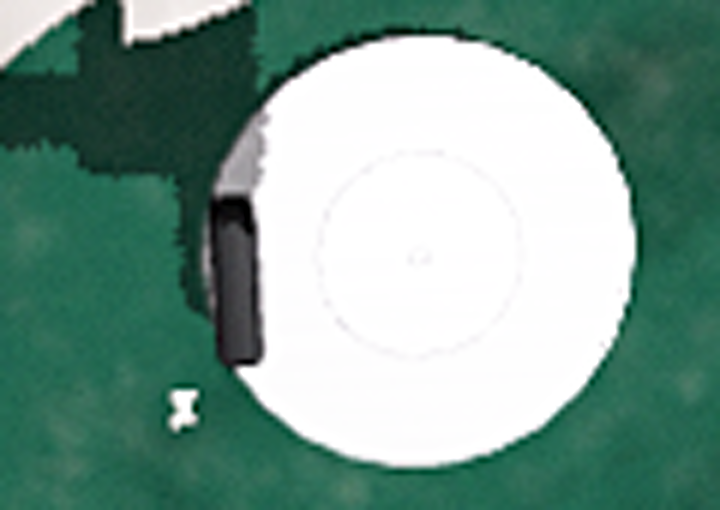

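arm_command --steps '[[0.45, [3, 0.68, 0.07], [-0.07, 0, 0]], [0.45, [4, 0, 0], [0, 0, 0]], [0.45, [4, 0, 0], [0, 0, 0]], [0.45, [4, 0, 0], [0, 0, 0]], [0.45, [3, 0, 0], [0, 0, 0]], [0.45, [2, 0, 0], [0, 0, 0]], [0.45, [1, 0, 0], [0, 0, 0]], [0.45, [0, 0, 0], [0, 0, 0]]]'

```text
time_s: 4.4
tool_pos: [0.6341, -0.0378, 0.043]
tool_rot: [0.304, 0.64, -0.305, 0.636]
force: [-0.0, 0.6, -0.7]
opening: 0.55
```

Run:
```python
from h import *
s=ctrl.get_state(); c=cal("wrist"); print(s["tool_pos"],s["force"],proj(c,s["tool_pos"]))
im=ctrl.capture("wrist"); save("pics/w2.png",im)
```

```text
[ 0.63411739 -0.03775418  0.04299248] [-0.04784758  0.61443364 -0.65107796] [323.37756252 267.18080278]
```

View pics/w2.png

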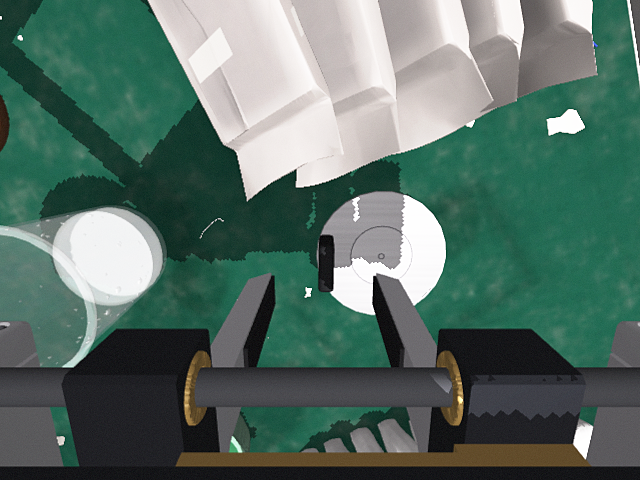

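The block at (326,264) sits midway between the fingers, and the TCP projects to (323,267), so it is lined up. I'll lower and grip.

arm_command --steps '[[0.45, [1.5, 0.2, -0.15], [0, 0, 0]], [0.45, [1.1, 0, 0], [0, 0, 0]], [0.45, [0, 0, 0], [0, 0, 0]], [1, [0, 0, 0], [0, 0, 0]], [1, [0, 0, 0], [0, 0, 0]], [1, [0, 0, 0], [0, 0, 0]], [1, [0, 0, 0], [0, 0, 0]], [1, [0, 0, 0], [0, 0, 0]], [1, [0, 0, 0], [0, 0, 0]]]' --force 45

```text
time_s: 5.2
tool_pos: [0.6371, -0.0357, 0.0208]
tool_rot: [0.304, 0.638, -0.304, 0.639]
force: [-0.0, 0.2, 0.7]
opening: 0.163
```

arm_command --steps '[[1, [0, 0, 0], [0, 0, 0]], [1, [-0.5, 0, 0], [0, 0, 0]], [1, [-1, 0, 0], [0, 0, 0]], [1, [-2, 0, 0], [0, 0, 0]], [1, [-3, 0, 0], [0, 0, 0]], [1, [-4, 0, 0], [0, 0, 0]], [1, [-4, 0, 0], [0, 0, 0]], [1, [-3, 0, 0], [0, 0, 0]], [1, [-2.5, 0, 0], [0, 0, 0]], [1, [0, 0, 0], [0, 0, 0]]]'

```text
time_s: 6.03
tool_pos: [0.6397, -0.036, 0.2298]
tool_rot: [0.306, 0.633, -0.303, 0.643]
force: [0.7, -0.2, 1.3]
opening: 0.004
```

Run:
```python
from h import *
s=ctrl.get_state(); c=cal("wrist"); print(s["tool_pos"],s["force"],s["opening"],proj(c,s["tool_pos"]))
im=ctrl.capture("wrist"); save("pics/w3.png",im)
z=s["tool_pos"][2]-.005
for q,zz in [("disc_top",z),("beaker_rim",.1)]:
    print(q,[(np.round(a["point"]).tolist(),round(a["p"],2),atz(c,a["point"],zz).round(4)) for a in ctrl.spot_point("wrist",q)[:2]])
```

```text
[ 0.63971752 -0.03596546  0.22982231] [ 0.70285059 -0.20677326  1.31301526] 0.004365722771299624 [323.41073876 267.17418824]
disc_top [([351.0, 204.0], 0.95, array([0.6286, 0.0048, 0.2248])), ([193.0, 209.0], 0.17, array([ 0.5556, -0.0579,  0.2248]))]
beaker_rim [([165.0, 220.0], 0.93, array([ 0.521 , -0.1299,  0.1   ])), ([40.0, 118.0], 0.69, array([ 0.3857, -0.1202,  0.1   ]))]
```

View pics/w3.png

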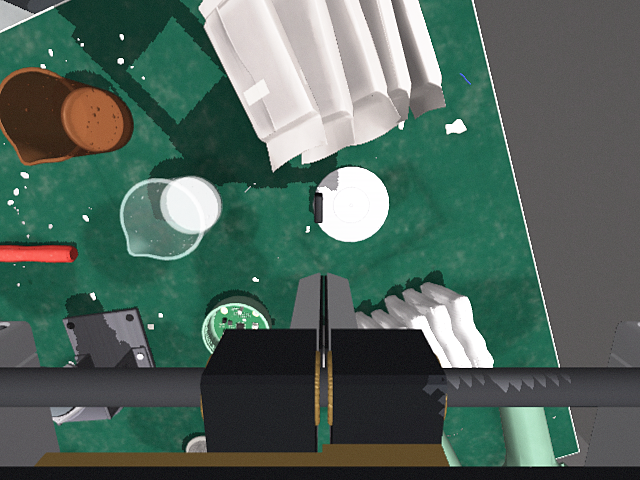

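The grip missed: I started lifting before the fingers had reached the block. The disc is now at (351,204) with its block at (318,207). I'll re-measure its pose and wait longer this time.

Run:
```python
from h import *
im=cv2.imread("pics/w3.png"); c=cal("wrist"); print(c["fx"],c["position"])
hsv=cv2.cvtColor(im,cv2.COLOR_BGR2HSV)
m=((hsv[...,1]<40)&(hsv[...,2]>140)).astype(np.uint8)
n,l,st,ce=cv2.connectedComponentsWithStats(m); k=l[210,365]
cn=cv2.findContours((l==k).astype(np.uint8),0,1)[0][0]; e=cv2.fitEllipse(cv2.convexHull(cn)); print(e); D=atz(c,e[0],.011);print("disc",D)
g=((hsv[...,2]<70)&(hsv[...,1]<90)).astype(np.uint8)[185:230,308:330]
n,l,st,ce=cv2.connectedComponentsWithStats(g)
k=1+np.argmax(st[1:,4]);cn=cv2.findContours((l==k).astype(np.uint8),0,1)[0][0];rr=cv2.minAreaRect(cn);print(st[k],rr[0][0]+308,rr[0][1]+185,rr[1:])
for y in (30,34,36,38,40):
  a=np.radians(y);x=np.array([np.cos(a),np.sin(a),0]);v=np.array([-x[1],x[0],0])
  print(y,[proj(c,[D[0],D[1],0]+(-.039+i)*x+j*v+[0,0,.041]).round(1).tolist() for i,j in [(-.005,-.016),(-.005,.016),(.005,.016),(.005,-.016)]])
s=ctrl.get_state();r=R.from_quat(s["tool_rot"]).as_matrix();print(r.round(3),np.degrees(np.arctan2(r[1,1],r[0,1])),s["joint_positions"])
for q in [(-.008,),(.0,),(.008,)]:
  print([proj(c,s["tool_pos"]+r@np.array([h,0,q[0]])).round(0).tolist() for h in (0,-.019,-.04)])
cv2.imwrite("pics/w3c.png",cv2.resize(im[160:300,280:400],None,fx=4,fy=4,interpolation=2))
```

```text
362.8507384641137 [0.58943142 0.02265541 0.4334878 ]
((350.7373046875, 203.9149627685547), (74.62141418457031, 76.49779510498047), 48.57157897949219)
disc [ 0.65828742 -0.0113967   0.011     ]
[  5   7  10  31 154] 317.5 207.0 ((9.0, 30.0), 0.0)
30 [[310.8, 216.4], [315.2, 187.6], [324.4, 189.0], [319.8, 217.8]]
34 [[311.5, 219.2], [313.9, 190.3], [323.1, 191.1], [320.5, 220.0]]
36 [[311.9, 220.6], [313.2, 191.6], [322.5, 192.1], [320.9, 221.1]]
38 [[312.4, 222.0], [312.7, 193.0], [321.9, 193.2], [321.4, 222.1]]
40 [[312.9, 223.3], [312.2, 194.5], [321.4, 194.3], [321.9, 223.2]]
[[-0.     0.777  0.63 ]
 [-0.     0.63  -0.777]
 [-1.    -0.    -0.   ]] 39.017250759647176 [-1.44663483e-01  2.84090588e-01  1.04636411e+00 -8.13521567e-05
  1.81142416e+00 -8.25662330e-01]
[[323.0, 255.0], [323.0, 265.0], [323.0, 278.0]]
[[323.0, 267.0], [323.0, 278.0], [323.0, 293.0]]
[[323.0, 279.0], [323.0, 291.0], [323.0, 307.0]]
```

View pics/w3c.png

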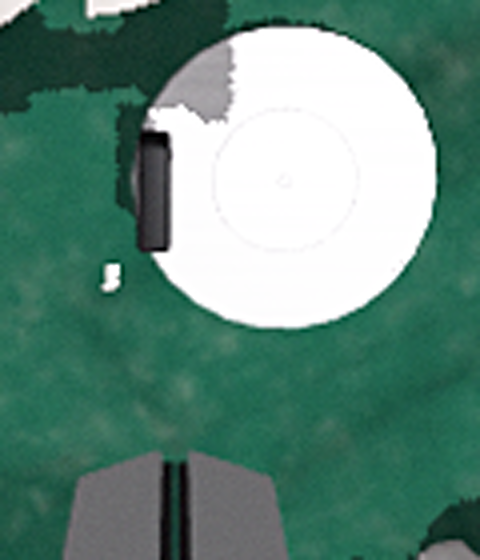

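Run:
```python
from h import *
s=ctrl.get_state();r=R.from_quat(s["tool_rot"]).as_matrix()
out=[]
for n in ["scene","top"]:
    c=cal(n);im=ctrl.capture(n)[:,:,::-1].copy();p=proj(c,s["tool_pos"]);print(p)
    x,y=(p-50).astype(int);x=max(x,0);y=max(y,0);k=4
    cr=cv2.resize(im[y:y+100,x:x+100],None,fx=k,fy=k,interpolation=2)
    for z,col in [(0,(0,0,255)),(-.008,(255,0,0)),(.008,(0,255,255))]:
        for h in (0,-.04):
            q=(proj(c,s["tool_pos"]+r@np.array([h,0,z]))-[x,y])*k;cv2.circle(cr,tuple(int(v) for v in q),3,col,-1)
    out.append(cr)
cv2.imwrite("pics/s1.png",np.hstack(out))
```

```text
[388.87018045  89.63283182]
[208.49803312 178.45038149]
```

View pics/s1.png

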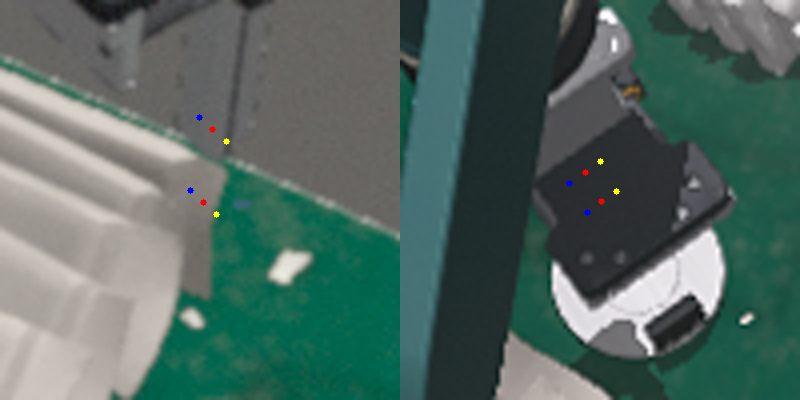

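Three things suggest the fingertips end about 3 cm above the reported TCP. In the scene crop the fingers end at y≈155 while the TCP projects to y≈202. In the wrist view the tip is at row 274, not 255. And the gap width fits a shorter range. The last wrist view was also taken before the arm settled, so I'll re-measure settled and then probe downwards with feedback.

```bash
cat >> h.py <<'E'
def disc_wrist(seed,name):
    c=cal("wrist");im=ctrl.capture("wrist");save(name,im)
    hsv=cv2.cvtColor(im[:,:,::-1].copy(),cv2.COLOR_BGR2HSV)
    m=((hsv[...,1]<40)&(hsv[...,2]>120)).astype(np.uint8)
    n,l,st,ce=cv2.connectedComponentsWithStats(m); k=l[seed[1],seed[0]]
    cn=cv2.findContours((l==k).astype(np.uint8),0,1)[0][0]; e=cv2.fitEllipse(cv2.convexHull(cn)); return e,atz(c,e[0],.011)
E
python3 - <<'E'
from h import *
s=ctrl.get_state();e,D=disc_wrist((365,210),"pics/w4.png");print(e,D,s["tool_pos"],s["tool_rot"])
c=cal("wrist"); im=cv2.imread("pics/w4.png")
hsv=cv2.cvtColor(im,cv2.COLOR_BGR2HSV)
x0=int(e[0][0]-45);y0=int(e[0][1]-22)
g=((hsv[...,2]<70)&(hsv[...,1]<90)).astype(np.uint8)[y0:y0+50,x0:x0+25]
n,l,st,ce=cv2.connectedComponentsWithStats(g);k=1+np.argmax(st[1:,4]);print(st[k],ce[k]+[x0,y0],atz(c,ce[k]+[x0,y0],.036))
for y in (34,38,42):
  a=np.radians(y);x=np.array([np.cos(a),np.sin(a),0]);print(y,proj(c,[D[0],D[1],.036]-.039*x),D-.039*x)
B=np.array([.6355,-.037,.02]);plan(B,down(np.radians(39)))
print(plan([*(D-.039*np.array([np.cos(.68),np.sin(.68),0]))[:2],.01],down(np.radians(39))))
E
```

```text
((356.20123291015625, 210.69387817382812), (76.32270050048828, 78.37832641601562), 48.18879318237305) [ 0.66641781 -0.01307276  0.011     ] [ 0.63584665 -0.03546224  0.21783699] [ 0.30385982  0.63972042 -0.30479566  0.63680971]
[  7  11   9  31 168] [321.81547619 214.10714286] [ 0.63467749 -0.03782308  0.036     ]
34 [323.07563657 211.73889904] [ 0.63408534 -0.03488128  0.011     ]
38 [322.94405634 214.16235568] [ 0.63568539 -0.03708356  0.011     ]
42 [322.98433843 216.58068791] [ 0.63743516 -0.03916885  0.011     ]
total shift cm (tool axes now) [19.76 -0.06  0.17] | turn [ 0.    -0.003  0.003] deg 0.3 | shift in target axes [19.76 -0.12  0.1 ]
total shift cm (tool axes now) [20.76 -0.05  0.26] | turn [ 0.    -0.003  0.003] deg 0.3 | shift in target axes [20.76 -0.11  0.19]
(array([20.76327304, -0.04597671,  0.25825535]), array([ 0.00033417, -0.00342264,  0.00323644]))
```

arm_command --steps '[[0.45, [4, -0.05, 0.2], [0, 0, 0]], [0.45, [4, 0, 0], [0, 0, 0]], [0.45, [4, 0, 0], [0, 0, 0]], [0.45, [4, 0, 0], [0, 0, 0]], [0.45, [2.5, 0, 0], [0, 0, 0]], [0.45, [1.5, 0, 0], [0, 0, 0]], [0.45, [0, 0, 0], [0, 0, 0]], [0.45, [0, 0, 0], [0, 0, 0]]]'

```text
time_s: 7.0
tool_pos: [0.6359, -0.0372, 0.0179]
tool_rot: [0.304, 0.64, -0.305, 0.637]
force: [-0.5, 0.2, -0.1]
opening: 0.528
```

Run:
```python
from h import *
s=ctrl.get_state();r=R.from_quat(s["tool_rot"]).as_matrix();print(s["tool_pos"],s["tool_rot"],s["force"])
c=cal("wrist");im=ctrl.capture("wrist")[:,:,::-1].copy();c2=cal("scene");im2=ctrl.capture("scene")[:,:,::-1].copy()
for I,C in ((im,c),(im2,c2)):
  for h in (0,-.03):
    q=proj(C,s["tool_pos"]+r@np.array([h,0,0]));cv2.circle(I,tuple(int(v) for v in q),1,(0,0,255),-1);print(q)
q=proj(c2,s["tool_pos"]).astype(int)
a=cv2.resize(im[170:350,220:420],(400,360));b=cv2.resize(im2[q[1]-50:q[1]+40,q[0]-50:q[0]+50],(400,360),interpolation=2)
cv2.imwrite("pics/s2.png",np.hstack([a,b]))
```

```text
[ 0.63591635 -0.03724036  0.01794717] [ 0.30378449  0.63994188 -0.30486538  0.63658972] [-0.5279395   0.22374393 -0.12742918]
[323.39362189 267.21057679]
[323.3903788  285.62042364]
[379.0064709  164.00411463]
[380.2774286  154.68569463]
```

View pics/s2.png

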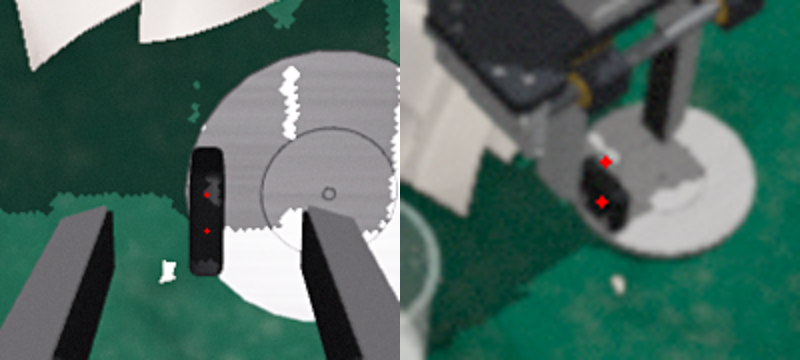

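The crop shows both fingertips still hovering above the block top although the TCP reads 18 mm. I'll go 2 cm lower with a force check, then close and watch the opening.

arm_command --steps '[[0.45, [0.7, 0, 0], [0, 0, 0]], [0.45, [0.7, 0, 0], [0, 0, 0]], [0.45, [0.6, 0, 0], [0, 0, 0]], [0.45, [0, 0, 0], [0, 0, 0]]]'

```text
time_s: 7.43
tool_pos: [0.6366, -0.0374, -0.0013]
tool_rot: [0.304, 0.639, -0.305, 0.637]
force: [-0.6, 0.3, 0.3]
opening: 0.547
```

arm_command --steps '[[1, [0, 0, 0], [0, 0, 0]], [1, [0, 0, 0], [0, 0, 0]], [1, [0, 0, 0], [0, 0, 0]], [1, [0, 0, 0], [0, 0, 0]], [1, [0, 0, 0], [0, 0, 0]], [1, [0, 0, 0], [0, 0, 0]], [1, [0, 0, 0], [0, 0, 0]], [1, [0, 0, 0], [0, 0, 0]], [1, [0, 0, 0], [0, 0, 0]], [1, [0, 0, 0], [0, 0, 0]]]' --force 20

```text
time_s: 8.27
tool_pos: [0.6378, -0.0376, 0.0006]
tool_rot: [0.304, 0.638, -0.304, 0.638]
force: [0.1, -1.0, 0.8]
opening: 0.105
```

The opening stopped at 0.105, which is the 10 mm block. I'll reopen slightly and go 8 mm deeper for a firmer hold.

arm_command --steps '[[0.3, [0, 0, 0], [0, 0, 0]], [0.3, [0, 0, 0], [0, 0, 0]], [0.3, [0.4, 0, 0], [0, 0, 0]], [0.3, [0.4, 0, 0], [0, 0, 0]], [0.3, [0, 0, 0], [0, 0, 0]]]'

```text
time_s: 8.68
tool_pos: [0.6368, -0.0373, -0.0092]
tool_rot: [0.304, 0.639, -0.305, 0.637]
force: [0.5, 0.5, -1.1]
opening: 0.423
```

arm_command --steps '[[1, [0, 0, 0], [0, 0, 0]], [1, [0, 0, 0], [0, 0, 0]], [1, [0, 0, 0], [0, 0, 0]], [1, [0, 0, 0], [0, 0, 0]], [1, [0, 0, 0], [0, 0, 0]], [1, [0, 0, 0], [0, 0, 0]]]' --force 45

```text
time_s: 9.18
tool_pos: [0.6379, -0.0375, -0.0075]
tool_rot: [0.304, 0.638, -0.304, 0.638]
force: [0.1, -0.1, 0.2]
opening: 0.101
```

arm_command --steps '[[1, [0, 0, 0], [0, 0, 0]], [1, [-0.5, 0, 0], [0, 0, 0]], [1, [-1.5, 0, 0], [0, 0, 0]], [1, [-2.5, 0, 0], [0, 0, 0]], [1, [-3, 0, 0], [0, 0, 0]], [1, [-3, 0, 0], [0, 0, 0]], [1, [-3, 0, 0], [0, 0, 0]], [1, [-2.5, 0, 0], [0, 0, 0]], [1, [0, 0, 0], [0, 0, 0]], [1, [0, 0, 0], [0, 0, 0]]]'

```text
time_s: 10.02
tool_pos: [0.6387, -0.0376, 0.1543]
tool_rot: [0.305, 0.637, -0.304, 0.64]
force: [-0.1, 0.5, -1.7]
opening: 0.099
```

Run:
```python
from h import *
s=ctrl.get_state();r=R.from_quat(s["tool_rot"]).as_matrix();print(s["tool_pos"],s["tool_rot"],s["force"],s["joint_positions"])
c=cal("wrist");im=ctrl.capture("wrist");save("pics/w5.png",im)
for q,z in [("disc_top",s["tool_pos"][2]+.018),("beaker_rim",.1)]:
    print(q,[(np.round(a["point"]).tolist(),round(a["p"],2),atz(c,a["point"],z).round(4)) for a in ctrl.spot_point("wrist",q)[:2]])
c=cal("scene");im=ctrl.capture("scene");save("pics/sc5.png",im)
print([(np.round(a["point"]).tolist(),round(a["p"],2)) for a in ctrl.spot_point("scene","disc_top")])
```

```text
[ 0.63874368 -0.03763095  0.15431761] [ 0.3046972   0.63684976 -0.30393178  0.63969327] [-0.10862202  0.45491572 -1.71038286] [-1.47332812e-01  2.88630507e-01  1.16971148e+00 -1.44981888e-04
  1.67908868e+00 -8.28347328e-01]
disc_top []
beaker_rim [([124.0, 240.0], 0.89, array([ 0.5188, -0.1314,  0.1   ]))]
[([404.0, 100.0], 0.83)]
```

View pics/w5.png

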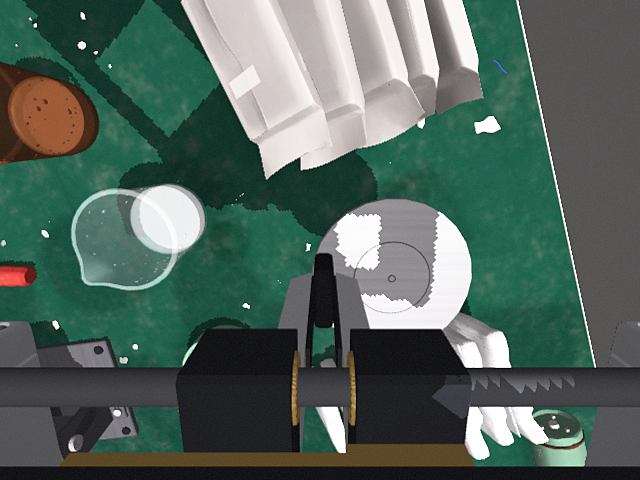

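The disc hangs level from the gripper with its centre mark at (392,278). The clear beaker's rim is at about (124,238) with its lip at bottom left. I'll fit the rim circle in several views.

```bash
cat >> h.py <<'E'
def circfit(c,gray,x0,z,rads,span=.012):
    g=cv2.GaussianBlur(gray,(0,0),1.0).astype(float);G=np.hypot(cv2.Sobel(g,-1,1,0),cv2.Sobel(g,-1,0,1))
    G=np.minimum(G,np.percentile(G,97))
    a=np.linspace(0,2*np.pi,120,endpoint=False);best=[]
    for dx in np.arange(-span,span+1e-9,.001):
        for dy in np.arange(-span,span+1e-9,.001):
            sc=0
            for r in rads:
                P=np.array([proj(c,[x0[0]+dx+r*np.cos(t),x0[1]+dy+r*np.sin(t),z]) for t in a]).astype(np.float32)
                sc+=np.mean(cv2.remap(G.astype(np.float32),P[:,0].copy(),P[:,1].copy(),1))
            best.append((sc,x0[0]+dx,x0[1]+dy))
    return sorted(best)[::-1][:3]
E
python3 - <<'E'
from h import *
for n,f in [("wrist","pics/w5.png"),("top","pics/top0.png"),("scene","pics/scene0.png")]:
    g=cv2.imread(f,0);c=cal(n)
    print(n,np.round(circfit(c,g,(.520,-.134),.1,(.0375,)),4).tolist(),np.round(circfit(c,g,(.520,-.134),.1,(.04,)),4)[:2].tolist())
s=ctrl.get_state();c=cal("wrist");g=cv2.imread("pics/w5.png",0);print(s["tool_pos"])
for dz in (.012,.0185,.025,.04,.05):
    z=s["tool_pos"][2]+dz;x=atz(c,(392,278),z)
    r=circfit(c,g,x,z,(.046,),.006)[0];v=R.from_quat(s["tool_rot"]).inv().apply(np.r_[r[1:],z]-s["tool_pos"])
    print(dz,np.round(r,4),x.round(4),v.round(4))
E
```

```text
wrist [[147.3392, 0.519, -0.13], [147.0198, 0.516, -0.129], [144.1035, 0.515, -0.129]] [[167.9214, 0.518, -0.129], [158.3891, 0.518, -0.13]]
top [[114.2652, 0.512, -0.133], [114.0236, 0.513, -0.133], [113.7666, 0.512, -0.134]] [[132.4943, 0.513, -0.136], [131.9789, 0.514, -0.136]]
scene [[111.9886, 0.518, -0.129], [110.9315, 0.517, -0.129], [110.7616, 0.518, -0.128]] [[121.6672, 0.518, -0.132], [120.821, 0.518, -0.133]]
[ 0.63634539 -0.03727611  0.14932103]
0.012 [ 1.310591e+02  6.684000e-01 -1.270000e-02] [ 0.6694 -0.0137  0.1613] [-0.0121  0.0404  0.001 ]
0.0185 [ 1.347632e+02  6.669000e-01 -1.360000e-02] [ 0.6669 -0.0126  0.1678] [-0.0186  0.0386  0.0007]
0.025 [ 9.38244e+01  6.63300e-01 -1.44000e-02] [ 0.6643 -0.0114  0.1743] [-0.0251  0.0352 -0.0008]
0.04 [ 6.40878e+01  6.54400e-01 -1.39000e-02] [ 0.6584 -0.0089  0.1893] [-0.0401  0.0286 -0.0069]
0.05 [ 5.98191e+01  6.59500e-01 -1.32000e-02] [ 0.6545 -0.0072  0.1993] [-0.0501  0.033  -0.0043]
```

arm_command --steps '[[1, [0, -1, 0], [0, 0, 0]], [1, [0, -2, 0], [0, 0, 0]], [1, [0, -3, 0], [0, 0, 0]], [1, [0, -3, -0.1], [0, 0, 0]], [1, [0, -3, -0.15], [0, 0, 0]], [1, [0, -3, 0], [0, 0, 0]], [1, [0, -2.2, 0], [0, 0, 0]], [1, [0, -1.2, 0], [0, 0, 0]], [1, [0, -0.5, 0], [0, 0, 0]], [1, [0, 0, 0], [0, 0, 0]]]'

```text
time_s: 11.1
tool_pos: [0.4887, -0.155, 0.1522]
tool_rot: [0.305, 0.638, -0.305, 0.638]
force: [-0.1, 0.8, -0.8]
opening: 0.1
```

arm_command --steps '[[1, [1.5, 0, 0], [0, 0, 0]], [1, [1.5, 0, 0], [0, 0, 0]], [1, [0, 0, 0], [0, 0, 0]], [1, [0, 0, 0], [0, 0, 0]], [1, [0, 0, 0], [0, 0, 0]]]'

```text
time_s: 11.52
tool_pos: [0.4902, -0.1541, 0.1229]
tool_rot: [0.304, 0.638, -0.304, 0.639]
force: [-0.5, -0.3, -0.7]
opening: 0.102
```

Run:
```python
from h import *
s=ctrl.get_state();c=cal("wrist");im=ctrl.capture("wrist");save("pics/w6.png",im);g=cv2.cvtColor(im,cv2.COLOR_RGB2GRAY)
r0=R.from_quat(s["tool_rot"]);print(s["tool_pos"],s["tool_rot"],s["opening"],r0.as_matrix()[:,0])
z=s["tool_pos"][2]+.0185;x=s["tool_pos"]+r0.apply([-.0185,.0388,.0005]);print("pred disc",x)
print("disc wrist",np.round(circfit(c,g,x,z,(.046,),.006)[:2],4))
print("beaker wrist",np.round(circfit(c,g,(.519,-.131),.1,(.04,),.01)[:2],4))
im2=ctrl.capture("scene");save("pics/sc6.png",im2);cs=cal("scene");g2=cv2.cvtColor(im2,cv2.COLOR_RGB2GRAY)
print("disc scene",np.round(circfit(cs,g2,x,z,(.046,),.01)[:2],4));print("beaker scene",np.round(circfit(cs,g2,(.519,-.131),.1,(.04,),.01)[:2],4))
print(ctrl.spot_point("scene","disc_top"),proj(cs,x),ctrl.spot_point("scene","beaker_rim"),proj(cs,(.518,-.130,.1)))
q=proj(cs,x).astype(int)
cr=cv2.resize(im2[q[1]-60:q[1]+60,q[0]-65:q[0]+65],(520,480),interpolation=2)
cv2.imwrite("pics/s6.png",np.hstack([cr[:,:,::-1],cv2.resize(im[180:380,300:420],(280,480))[:,:,::-1]]))
```

```text
[ 0.49017735 -0.15408502  0.12285621] [ 0.30404701  0.63821516 -0.30388253  0.63866441] 0.10220882297783697 [ 6.73631816e-04 -6.30849209e-05 -9.99999771e-01]
pred disc [ 0.5205987  -0.13001162  0.14137519]
disc wrist [[115.4572   0.5196  -0.13  ]
 [107.6643   0.5206  -0.13  ]]
beaker wrist [[78.2645  0.515  -0.125 ]
 [77.5042  0.516  -0.127 ]]
disc scene [[94.3851  0.5236 -0.129 ]
 [94.3632  0.5226 -0.13  ]]
beaker scene [[91.4941  0.519  -0.14  ]
 [91.4557  0.519  -0.139 ]]
[{'point': [315.2, 165.2], 'p': 0.75}] [315.97800972 163.38817172] [{'point': [312.4, 177.3], 'p': 0.71}, {'point': [237.4, 169.6], 'p': 0.6}] [315.11901674 177.40154365]
```

View pics/s6.png

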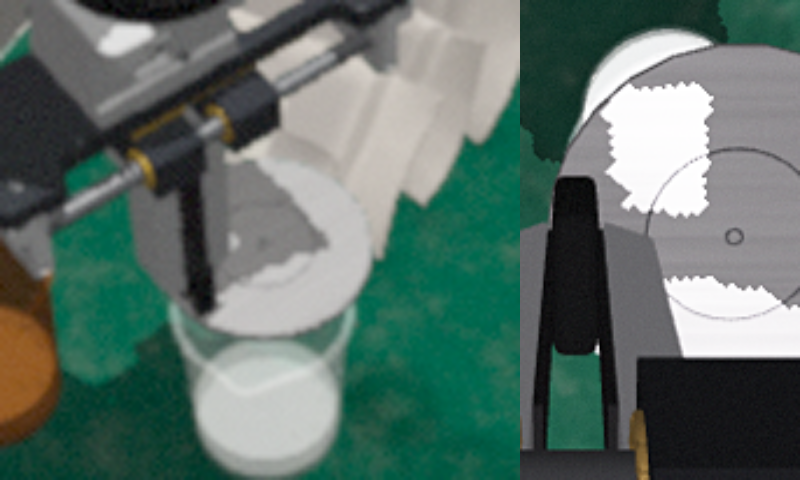

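The disc hangs over the beaker, within about 3 mm of concentric in the scene crop (disc centre x≈265, rim x≈262). I'll nudge it and lower with force checks.

arm_command --steps '[[1, [0.8, -0.3, 0], [0, 0, 0]], [1, [0.8, 0, 0], [0, 0, 0]], [1, [0.7, 0, 0], [0, 0, 0]], [1, [0.4, 0, 0], [0, 0, 0]], [1, [0, 0, 0], [0, 0, 0]]]'

```text
time_s: 12.13
tool_pos: [0.4858, -0.1559, 0.0933]
tool_rot: [0.304, 0.64, -0.304, 0.637]
force: [-0.4, 0.2, -0.7]
opening: 0.103
```

arm_command --steps '[[1, [0.2, 0, 0], [0, 0, 0]], [1, [0.2, 0, 0], [0, 0, 0]], [1, [0, 0, 0], [0, 0, 0]]]'

```text
time_s: 12.38
tool_pos: [0.4869, -0.1564, 0.0912]
tool_rot: [0.304, 0.638, -0.304, 0.638]
force: [-0.2, -0.2, -0.8]
opening: 0.103
```

arm_command --steps '[[1, [0.2, 0, 0], [0, 0, 0]], [1, [0.1, 0, 0], [0, 0, 0]], [1, [0, 0, 0], [0, 0, 0]], [1, [0, 0, 0], [0, 0, 0]]]'

```text
time_s: 12.72
tool_pos: [0.487, -0.1564, 0.0885]
tool_rot: [0.304, 0.638, -0.304, 0.638]
force: [-0.0, 0.6, -1.2]
opening: 0.102
```

Run:
```python
from h import *
s=ctrl.get_state();r0=R.from_quat(s["tool_rot"]);print(s["tool_pos"],s["force"],s["ft_torque"],"disc",s["tool_pos"]+r0.apply([-.0185,.0388,.0005]))
im2=ctrl.capture("scene");save("pics/sc7.png",im2)
print(ctrl.spot_point("scene","disc_top")[:1],ctrl.spot_point("scene","beaker_rim")[:2])
```

```text
[ 0.48704575 -0.15642795  0.08846586] [-0.0067989   0.64166727 -1.15110033] [-0.03855418 -0.09638823 -0.00765344] disc [ 0.517502   -0.13238642  0.10696887]
[{'point': [313.8, 173.2], 'p': 0.7}] [{'point': [241.1, 169.0], 'p': 0.88}]
```

No contact yet, and the step should already be inside the mouth. I'll keep lowering in millimetre steps.

arm_command --steps '[[1, [0.1, 0, 0], [0, 0, 0]], [1, [0.1, 0, 0], [0, 0, 0]], [1, [0, 0, 0], [0, 0, 0]], [1, [0, 0, 0], [0, 0, 0]]]'

```text
time_s: 13.2
tool_pos: [0.4874, -0.1569, 0.0874]
tool_rot: [0.304, 0.638, -0.305, 0.639]
force: [-1.3, -1.4, 4.8]
opening: 0.107
```

arm_command --steps '[[1, [0.1, 0, 0], [0, 0, 0]], [1, [0, 0, 0], [0, 0, 0]], [1, [0, 0, 0], [0, 0, 0]]]'

```text
time_s: 13.45
tool_pos: [0.4877, -0.1572, 0.0872]
tool_rot: [0.304, 0.637, -0.305, 0.639]
force: [-2.4, -1.6, 8.3]
opening: 0.104
```

Contact came at TCP z 0.0875, which matches plate-on-rim (0.0865–0.0875). I'll ease off 1 mm, let go, and rise.

arm_command --steps '[[1, [-0.1, 0, 0], [0, 0, 0]], [1, [-0.05, 0, 0], [0, 0, 0]], [0.35, [0, 0, 0], [0, 0, 0]], [0.35, [0, 0, 0], [0, 0, 0]], [0.35, [0, 0, 0], [0, 0, 0]], [0.35, [0, 0, 0], [0, 0, 0]]]'

```text
time_s: 13.95
tool_pos: [0.4866, -0.156, 0.086]
tool_rot: [0.304, 0.639, -0.304, 0.638]
force: [-1.2, 0.0, 0.1]
opening: 0.353
```

Run:
```python
from h import *
s=ctrl.get_state();print(s["tool_pos"],s["force"],s["opening"]);x=(.518,-.132)
for n in ("scene","wrist"):
    im=ctrl.capture(n);save(f"pics/{n}8.png",im);c=cal(n);g=cv2.cvtColor(im,cv2.COLOR_RGB2GRAY)
    for z in (.105,.109): print(n,z,np.round(circfit(c,g,x,z,(.046,),.008)[:1],4))
```

```text
[ 0.48662312 -0.15603362  0.08602475] [-1.19048994  0.01267107  0.0749266 ] 0.35338294178684987
scene 0.105 [[131.8113   0.517   -0.135 ]]
scene 0.109 [[131.6045   0.517   -0.137 ]]
wrist 0.105 [[128.556   0.518  -0.132]]
wrist 0.109 [[104.7943   0.516   -0.132 ]]
```

arm_command --steps '[[0.35, [-0.5, 0, 0], [0, 0, 0]], [0.35, [-1, 0, 0], [0, 0, 0]], [0.35, [-2, 0, 0], [0, 0, 0]], [0.35, [-4, 0, 0], [0, 0, 0]], [0.35, [-4, 0, 0], [0, 0, 0]], [0.35, [-4, 0, 0], [0, 0, 0]], [0, [-3, 0, 0], [0, 0, 0]], [0, [0, 0, 0], [0, 0, 0]], [0, [0, 0, 0], [0, 0, 0]], [0, [0, 0, 0], [0, 0, 0]]]'

```text
time_s: 14.88
tool_pos: [0.4868, -0.1563, 0.2716]
tool_rot: [0.304, 0.638, -0.304, 0.638]
force: [-0.2, -0.3, -0.9]
opening: 0.901
```

Run:
```python
from h import *
s=ctrl.get_state();print(s["tool_pos"],s["tool_rot"],s["opening"],s["joint_positions"])
r=R.from_quat(s["tool_rot"]);c=cal("wrist")
M=r.inv().as_matrix()@rotm(c);o=r.inv().apply(np.array(c["position"])-s["tool_pos"]);print("cam in tool",o.round(4))
for px in ((323,275),):
    d=np.array([(px[0]-c["cx"])/c["fx"],(px[1]-c["cy"])/c["fy"],1]);print("tip",(o+M@d*.1886).round(4),(o+M@d*.185).round(4))
im=ctrl.capture("scene");save("pics/scene9.png",im);cs=cal("scene");g=cv2.cvtColor(im,cv2.COLOR_RGB2GRAY)
for z in (.105,.108,.115): print(z,np.round(circfit(cs,g,(.518,-.132),z,(.046,),.008)[:2],4).tolist())
im=ctrl.capture("top");save("pics/top9.png",im)
for n in("scene","top"):
  c=cal(n)
  for q,z in (("disc_top",.105),("sensor",.04),("sleeve",.095),("beaker_rim",.1)): print(n,q,[(np.round(a["point"],1).tolist(),round(a["p"],2),atz(c,a["point"],z).round(4).tolist()) for a in ctrl.spot_point(n,q)[:2]])
```

```text
[ 0.48681436 -0.15631045  0.27161566] [ 0.3043039   0.638375   -0.30431663  0.63817543] 0.901261358052236 [-4.21608247e-01  3.04066990e-03  1.26133815e+00 -1.19835046e-05
  1.87749641e+00 -1.10262572e+00]
cam in tool [-2.134e-01 -1.000e-04 -7.500e-02]
tip [-0.036  -0.0002 -0.0084] [-0.0394 -0.0002 -0.0096]
0.105 [[132.6789, 0.517, -0.135], [132.5203, 0.517, -0.134]]
0.108 [[133.2609, 0.517, -0.137], [132.4236, 0.517, -0.136]]
0.115 [[126.0816, 0.517, -0.14], [125.9427, 0.519, -0.135]]
scene disc_top [([314.1, 176.2], 0.63, [0.5164, -0.131, 0.105])]
scene sensor []
scene sleeve [([321.2, 308.4], 0.82, [0.5402, -0.3704, 0.095])]
scene beaker_rim [([239.4, 167.4], 0.84, [0.3829, -0.1137, 0.1])]
top disc_top []
top sensor [([404.4, 240.8], 0.59, [0.5737, -0.4086, 0.04])]
top sleeve [([386.0, 249.0], 0.73, [0.5442, -0.3651, 0.095])]
top beaker_rim [([258.3, 327.1], 0.85, [0.3857, -0.1252, 0.1])]
```

The fingertips really sit about 36 mm behind the reported TCP, since the tip's z=-8.4 mm matches the pad edge. The disc is seated at z≈0.105, centred at about (.517,-.133). Next I'll move towards the sensor.

Run:
```python
from h import *
az=np.radians(140.5);t=np.radians(40);a=np.array([np.sin(t)*np.cos(az),np.sin(t)*np.sin(az),np.cos(t)]);M=np.array([.543,-.367,.095])
RT=frm(-a,[.636,.772,0]);T=M+.12*a;print(T)
d,rv=plan(T+[0,0,.07],RT);print(rv/8)
plan(T,RT,T+[0,0,.07],RT)
```

```text
[ 0.48348111 -0.31793642  0.18692533]
total shift cm (tool axes now) [  1.46 -10.43  12.34] | turn [-0.192 -0.696  0.07 ] deg 41.6 | shift in target axes [  7.56 -12.68   6.73]
[-0.02404421 -0.08703017  0.00876575]
total shift cm (tool axes now) [ 5.36  0.   -4.5 ] | turn [0. 0. 0.] deg 0.0 | shift in target axes [ 5.36  0.   -4.5 ]
```

arm_command --steps '[[0, [0.2, -1, 1.2], [0, 0, 0]], [0, [0.3, -2, 2.4], [0, 0, 0]], [0, [0.3, -2.4, 2.9], [0, 0, 0]], [0, [0.3, -2.4, 2.9], [0, 0, 0]], [0, [0.3, -1.8, 2.0], [0, 0, 0]], [0, [0.06, -0.83, 0.94], [0, 0, 0]], [0, [0, 0, 0], [-0.024, -0.087, 0.009]], [0, [0, 0, 0], [-0.024, -0.087, 0.009]], [0, [0, 0, 0], [-0.024, -0.087, 0.009]], [0, [0, 0, 0], [-0.024, -0.087, 0.009]]]'

```text
time_s: 16.22
tool_pos: [0.4843, -0.3175, 0.2581]
tool_rot: [0.227, 0.525, -0.31, 0.76]
force: [-0.7, 0.8, 0.9]
opening: 1.0
```

arm_command --steps '[[0, [0, 0, 0], [-0.024, -0.087, 0.009]], [0, [0, 0, 0], [-0.024, -0.087, 0.009]], [0, [0, 0, 0], [-0.024, -0.087, 0.009]], [0, [0, 0, 0], [-0.024, -0.087, 0.009]], [0, [1.8, 0, -1.5], [0, 0, 0]], [0, [1.8, 0, -1.5], [0, 0, 0]], [0, [1.7, 0, -1.5], [0, 0, 0]], [0, [0, 0, 0], [0, 0, 0]], [0, [0, 0, 0], [0, 0, 0]], [0, [0, 0, 0], [0, 0, 0]]]'

```text
time_s: 17.05
tool_pos: [0.4844, -0.3178, 0.1901]
tool_rot: [0.143, 0.396, -0.306, 0.854]
force: [-0.2, 1.2, 0.4]
opening: 0.999
```

Run:
```python
from h import *
s=ctrl.get_state();r=R.from_quat(s["tool_rot"]);print(s["tool_pos"],r.as_matrix().round(3).tolist(),s["joint_positions"])
c=cal("wrist");im=ctrl.capture("wrist");save("pics/w10.png",im)
for q in("sensor","sleeve","sensor_face"): print(q,[(np.round(v["point"],1).tolist(),round(v["p"],2)) for v in ctrl.spot_point("wrist",q)[:2]])
print("search",[(np.round(v["point"],1).tolist(),round(v["p"],2)) for v in ctrl.search_frame("wrist","sensor")[:2]])
az=np.radians(140.5);t=np.radians(40);a=np.array([np.sin(t)*np.cos(az),np.sin(t)*np.sin(az),np.cos(t)]);M=np.array([.543,-.367,.095])
I=im[:,:,::-1].copy();u=np.array([-np.sin(az),np.cos(az),0]);v=np.cross(a,u)
for L,rad in ((.077,.0065),(.069,.024),(.064,.024),(.008,.024),(0,.031)):
    P=np.array([proj(c,M+a*L+rad*(np.cos(k)*u+np.sin(k)*v)) for k in np.linspace(0,6.29,60)]).astype(int);cv2.polylines(I,[P],0,(0,0,255),1);print(L,proj(c,M+a*L).round(1))
cv2.imwrite("pics/w10o.png",I)
```

```text
[ 0.48436252 -0.31778745  0.19012075] [[0.5, 0.635, 0.589], [-0.409, 0.772, -0.486], [-0.764, 0.002, 0.645]] [-0.67303758 -0.39950032  1.93354639 -0.01041616  0.90597232 -1.5512683 ]
sensor [([318.7, 209.8], 0.89)]
sleeve []
sensor_face []
search [([321.8, 232.9], 0.92)]
0.077 [322.3 243.9]
0.069 [322.2 241. ]
0.064 [322.2 239.3]
0.008 [322.2 223.4]
0 [322.2 221.5]
```

View pics/w10o.png

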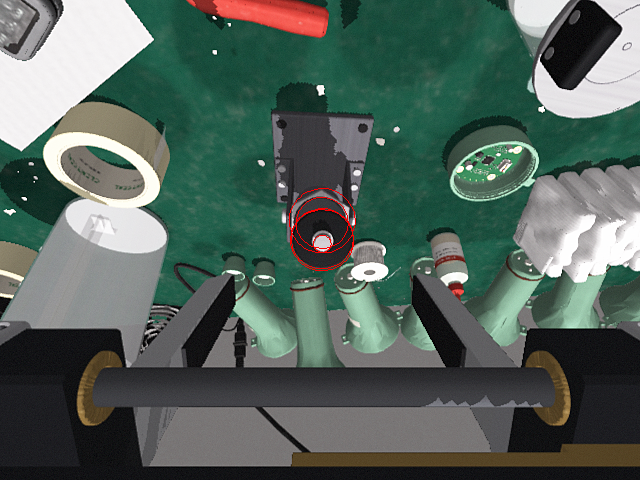

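The overlay of the modelled sensor (rings around (322,241)) lies right on the cap, plug and collar, so the axis is good. I'll do a quick numeric refinement and then advance.

Run:
```python
from h import *
s=ctrl.get_state();r=R.from_quat(s["tool_rot"]);c=cal("wrist");g=cv2.imread("pics/w10.png",0)
az=np.radians(140.5);t=np.radians(40);a=np.array([np.sin(t)*np.cos(az),np.sin(t)*np.sin(az),np.cos(t)]);M=np.array([.543,-.367,.095])
u=np.array([-np.sin(az),np.cos(az),0]);v=np.cross(a,u)
G=cv2.GaussianBlur(g,(0,0),1.).astype(np.float32);G=np.hypot(cv2.Sobel(G,-1,1,0),cv2.Sobel(G,-1,0,1))
ks=np.linspace(0,6.283,80)
for L,rad in ((.077,.0065),(.069,.024)):
  best=[]
  for i in np.arange(-8,9):
    for j in np.arange(-8,9):
      P=np.array([proj(c,M+a*L+i*.001*u+j*.001*v+rad*(np.cos(k)*u+np.sin(k)*v)) for k in ks],np.float32)
      best.append((float(cv2.remap(G,P[:,0].copy(),P[:,1].copy(),1).mean()),int(i),int(j)))
  print(L,sorted(best)[::-1][:3])
  b=max(best);C=M+a*L+b[1]*.001*u+b[2]*.001*v;print("in tool",r.inv().apply(C-s["tool_pos"]).round(4))
print(r.inv().apply(a).round(3))
```

```text
0.077 [(300.482421875, 0, -1), (291.950927734375, 1, -1), (273.1485290527344, -1, -1)]
in tool [ 0.0448 -0.0004 -0.0034]
0.069 [(103.65397644042969, -1, -1), (103.51432037353516, 0, -1), (100.61146545410156, -1, -2)]
in tool [ 0.0528  0.0006 -0.0034]
[-1.     0.002  0.003]
```

arm_command --steps '[[0, [1, 0, -0.34], [0, 0, 0]], [0, [2.5, 0, 0], [0, 0, 0]], [0, [3, 0, 0], [0, 0, 0]], [0, [3, 0, 0], [0, 0, 0]], [0, [2, 0, 0], [0, 0, 0]], [0, [1.2, 0, 0], [0, 0, 0]], [0, [0.6, 0, 0], [0, 0, 0]], [0, [0, 0, 0], [0, 0, 0]], [0, [0, 0, 0], [0, 0, 0]]]'

```text
time_s: 18.05
tool_pos: [0.5476, -0.3702, 0.0835]
tool_rot: [0.143, 0.397, -0.306, 0.853]
force: [0.4, 0.4, 0.9]
opening: 0.998
```

arm_command --steps '[[0, [0.3, 0, 0], [0, 0, 0]], [0, [0.2, 0, 0], [0, 0, 0]], [0, [0, 0, 0], [0, 0, 0]], [0, [0, 0, 0], [0, 0, 0]]]'

```text
time_s: 18.38
tool_pos: [0.5502, -0.3723, 0.0806]
tool_rot: [0.143, 0.397, -0.306, 0.854]
force: [-0.4, 0.2, 1.6]
opening: 0.997
```

Run:
```python
from h import *
s=ctrl.get_state();r=R.from_quat(s["tool_rot"]);az=np.radians(140.5);t=np.radians(40);a=np.array([np.sin(t)*np.cos(az),np.sin(t)*np.sin(az),np.cos(t)]);M=np.array([.543,-.367,.095])-.001*np.cross(a,[-np.sin(az),np.cos(az),0])
w=r.inv().apply(M-s["tool_pos"]);print(s["tool_pos"],s["force"],"mouth in tool",w.round(4),"tips at sensor z",round(.07+w[0]+.036,4))
```

```text
[ 0.55018277 -0.37228561  0.08064692] [-0.42422756  0.2139327   1.60896364] mouth in tool [-0.0167 -0.0005  0.0014] tips at sensor z 0.0893
```

arm_command --steps '[[1, [0, 0, 0.1], [0, 0, 0]], [1, [0, 0, 0], [0, 0, 0]], [1, [0, 0, 0], [0, 0, 0]], [1, [0, 0, 0], [0, 0, 0]], [1, [0, 0, 0], [0, 0, 0]], [1, [0, 0, 0], [0, 0, 0]], [1, [0, 0, 0], [0, 0, 0]], [1, [0, 0, 0], [0, 0, 0]], [1, [0, 0, 0], [0, 0, 0]], [1, [0, 0, 0], [0, 0, 0]]]' --force 50

```text
time_s: 19.22
tool_pos: [0.5504, -0.3734, 0.0808]
tool_rot: [0.143, 0.397, -0.306, 0.853]
force: [-2.5, -2.7, 0.7]
opening: 0.516
```

arm_command --steps '[[1, [0, 0, 0], [0, 0, 0]], [1, [0, 0, 0], [0, 0, 0]], [1, [-0.5, 0, 0], [0, 0, 0]], [1, [-0.5, 0, 0], [0, 0, 0]], [1, [0, 0, 0], [0, 0, 0]]]'

```text
time_s: 19.63
tool_pos: [0.5458, -0.3687, 0.0887]
tool_rot: [0.144, 0.397, -0.306, 0.853]
force: [-1.3, -1.8, 0.4]
opening: 0.516
```

The opening is 0.516, i.e. 48 mm, so it has the housing. I'll draw out along the axis.

arm_command --steps '[[1, [-1, 0, 0], [0, 0, 0]], [1, [-1.5, 0, 0], [0, 0, 0]], [1, [-1.5, 0, 0], [0, 0, 0]], [1, [-1.5, 0, 0], [0, 0, 0]], [1, [-1.5, 0, 0], [0, 0, 0]], [1, [-1.5, 0, 0], [0, 0, 0]], [1, [-0.8, 0, 0], [0, 0, 0]], [1, [0, 0, 0], [0, 0, 0]]]'

```text
time_s: 20.3
tool_pos: [0.4994, -0.3295, 0.1599]
tool_rot: [0.144, 0.397, -0.305, 0.854]
force: [-0.1, -0.7, -2.8]
opening: 0.506
```

Run:
```python
from h import *
s=ctrl.get_state();r=R.from_quat(s["tool_rot"]);print(s["tool_pos"],s["force"],s["opening"])
az=np.radians(140.5);t=np.radians(40);a=np.array([np.sin(t)*np.cos(az),np.sin(t)*np.sin(az),np.cos(t)]);M=np.array([.543,-.367,.095])
w=r.inv().apply(M-s["tool_pos"]);print("mouth in tool",w)
im=ctrl.capture("scene");save("pics/sc11.png",im)
for q in("sensor_face","sensor"):
  v=ctrl.spot_point("scene",q);print(q,[(np.round(x["point"],1).tolist(),round(x["p"],2)) for x in v[:2]])
print("expected face px",[proj(cal("scene"),s["tool_pos"]+r.apply([k,0,0])).round(1).tolist() for k in (.04,.053,.065)])
yw=np.radians(50.5)
for p0 in ([.517,-.133,.256],):
  plan([s["tool_pos"][0],s["tool_pos"][1],.30],r); plan(p0,down(yw))
```

```text
[ 0.49944601 -0.32951551  0.15993111] [-0.08839378 -0.69156142 -2.75803492] 0.5064762518794964
mouth in tool [ 0.08666555 -0.00150603  0.00221392]
sensor_face [([316.4, 181.3], 0.57), ([315.9, 292.6], 0.55)]
sensor [([312.6, 292.6], 0.55)]
expected face px [[307.8, 284.4], [312.1, 290.4], [316.1, 295.8]]
total shift cm (tool axes now) [-10.94   0.09   9.13] | turn [ 0.    -0.003  0.001] deg 0.2 | shift in target axes [-10.91   0.1    9.16]
total shift cm (tool axes now) [-14.66  16.37  -2.26] | turn [ 0.     0.696 -0.003] deg 39.9 | shift in target axes [ -9.84  16.33 -11.15]
```

The sensor is out, its weight reads 2.8 N, and the face is about 53 mm ahead of the TCP. I'll lift, turn face-down and move over the disc.

arm_command --steps '[[1, [-1, 0, 0.8], [0, 0, 0]], [1, [-2.4, 0, 2], [0, 0, 0]], [1, [-2.8, 0, 2.4], [0, 0, 0]], [1, [-2.8, 0, 2.4], [0, 0, 0]], [1, [-1.9, 0, 1.6], [0, 0, 0]], [1, [0, 0, 0], [0, 0.04, 0]], [1, [0, 0, 0], [0, 0.08, 0]], [1, [0, 0, 0], [0, 0.09, 0]], [1, [0, 0, 0], [0, 0.09, 0]], [1, [0, 0, 0], [0, 0.09, 0]]]'

```text
time_s: 21.28
tool_pos: [0.5, -0.3312, 0.3015]
tool_rot: [0.201, 0.557, -0.271, 0.759]
force: [0.4, -0.1, -2.7]
opening: 0.507
```

arm_command --steps '[[1, [0, 0, 0], [0, 0.09, 0]], [1, [0, 0, 0], [0, 0.09, 0]], [1, [0, 0, 0], [0, 0.08, 0]], [1, [0, 0, 0], [0, 0.046, 0]], [1, [0, 0, 0], [0, 0, 0]], [1, [0, 0, 0], [0, 0, 0]]]'

```text
time_s: 21.78
tool_pos: [0.5005, -0.3319, 0.2994]
tool_rot: [0.239, 0.665, -0.238, 0.666]
force: [0.3, 0.1, -3.1]
opening: 0.503
```

Run:
```python
from h import *
s=ctrl.get_state();print(s["tool_pos"],s["force"],s["opening"],R.from_quat(s["tool_rot"]).as_matrix()[:,0].round(3))
plan([.517,-.133,.258],down(np.radians(50.5)))
```

```text
[ 0.50054942 -0.33193832  0.2994483 ] [ 0.30063268  0.13435482 -3.12227437] 0.5033817161420504 [ 0.002  0.001 -1.   ]
total shift cm (tool axes now) [  4.17  16.39 -11.38] | turn [ 0.001  0.001 -0.002] deg 0.1 | shift in target axes [  4.14  16.4  -11.38]
```

arm_command --steps '[[1, [0, 1, -0.7], [0, 0, 0]], [1, [0, 2, -1.4], [0, 0, 0]], [1, [0, 2.8, -1.9], [0, 0, 0]], [1, [0, 2.8, -1.9], [0, 0, 0]], [1, [0, 2.8, -2.0], [0, 0, 0]], [1, [0, 2.4, -1.7], [0, 0, 0]], [1, [0, 1.6, -1.1], [0, 0, 0]], [1, [0, 1, -0.68], [0, 0, 0]], [1, [0, 0, 0], [0, 0, 0]], [1, [0, 0, 0], [0, 0, 0]]]'

```text
time_s: 22.62
tool_pos: [0.5155, -0.1318, 0.3028]
tool_rot: [0.238, 0.664, -0.238, 0.668]
force: [-0.6, -1.3, -3.1]
opening: 0.507
```

arm_command --steps '[[1, [1, 0, 0], [0, 0, 0]], [1, [1.4, 0, 0], [0, 0, 0]], [1, [1.1, 0, 0], [0, 0, 0]], [1, [0.5, 0, 0], [0, 0, 0]], [1, [0, 0, 0], [0, 0, 0]], [1, [0, 0, 0], [0, 0, 0]], [1, [0, 0, 0], [0, 0, 0]], [1, [0, 0, 0], [0, 0, 0]]]'

```text
time_s: 23.28
tool_pos: [0.5165, -0.1325, 0.263]
tool_rot: [0.239, 0.664, -0.239, 0.667]
force: [-0.3, -0.0, -2.8]
opening: 0.51
```

Run:
```python
from h import *
s=ctrl.get_state();r=R.from_quat(s["tool_rot"]);print(s["time_s"],s["tool_pos"],s["force"],s["opening"],r.as_matrix()[:,0].round(3),abs(s["qd"]).max())
F=s["tool_pos"]+r.apply([.053,0,0]);print("face",F)
for n in("scene","top"):
  c=cal(n);im=ctrl.capture(n);save(f"pics/{n}12.png",im)
  print(n,"exp face",proj(c,F).round(1),"exp disc",proj(c,(.517,-.133,.105)).round(1))
  for q in("sensor_face","sensor","disc_top","open_cap","disc"): print(q,[(np.round(x["point"],1).tolist(),round(x["p"],2)) for x in ctrl.spot_point(n,q)[:3]])
  g=cv2.cvtColor(im,cv2.COLOR_RGB2GRAY)
  if n=="scene":
    print("disc",np.round(circfit(c,g,(.517,-.133),.105,(.046,),.008)[:1],4),"nose",np.round(circfit(c,g,F,F[2],(.02,),.01)[:2],4))
```

```text
23.2833 [ 0.51645785 -0.13251675  0.26300429] [-0.32982771 -0.01539437 -2.7858592 ] 0.5097154413537913 [ 0.005 -0.001 -1.   ] 0.004848499548440053
face [ 0.51671551 -0.13256359  0.21000493]
scene exp face [312.3 138.6] exp disc [314.4 177.2]
sensor_face []
sensor [([309.8, 140.9], 0.84)]
disc_top [([316.7, 177.3], 0.9)]
open_cap [([391.1, 255.6], 0.93)]
disc [([312.9, 181.2], 0.67)]
disc [[120.3824   0.516   -0.134 ]] nose [[97.7253  0.5157 -0.1326]
 [97.1893  0.5167 -0.1316]]
top exp face [260.2 247.5] exp disc [265.6 258.2]
sensor_face []
sensor []
disc_top [([263.8, 258.6], 0.89)]
open_cap [([317.4, 200.6], 0.67)]
disc [([264.6, 259.9], 0.91), ([388.0, 247.9], 0.54)]
```

The scene camera agrees with the pose: the sensor face is within 2–3 pixels of prediction, about 100–105 mm above the disc and centred. I'm handing in.

```bash
python3 -c "
from bench import ctrl
print(ctrl.sign_off())"
```

```text
the job is handed in; nothing more can be done
None
```

The disc is seated on the clear beaker and let go. The sensor is out of its sleeve and held face down over the disc. I handed the job in at about 23 s of the 64 s; the hand-in reports no verdict.

**Last checks:**

| Check | Reading |
|---|---|
| Disc centre, from the scene camera | (0.516, -0.134), top at z ≈ 0.105, the height expected when seated |
| Sensor face sideways from the disc's middle | 1–3 mm |
| Sensor face height above the disc | 100–105 mm |
| Sensor off plumb | 0.3° by the tool's own pose; not measured separately on the sensor |
| Grip | opening 0.51 (48 mm housing), about 2.8 N carried, arm still |
| Open cap | within about 1 cm of where the detector first put it; limit 20 mm |

**What failed or disagreed:**
- The first grasp of the disc missed without moving it. The fingertips really end about 36 mm behind the reported TCP. I measured that from the pictures and allowed for it afterwards.
- The cameras differed by up to about 6 mm on the beaker's position. Contact height while lowering, and circle fits afterwards, agreed that the disc is seated.
- In the last pictures the network found the sensor but not the sensor's face as a point. The 100–105 mm spans two estimates, one from the network's sensor point and one from the arm's pose.

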